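# Lock the sample chest

### The job

The day's distillate samples are in the grey chest on the bench: lock it for transport. Press the lid shut, swing the hasp over flat onto its staple, then take the locking pin from the bench and push it through the staple, above the hasp, until its handle meets the staple, and leave it there. Do not disturb the other things on the bench.

Things in the scene. Friction and masses are not known exactly. Their poses are not given: they have to be found in the camera images.
- chest: Grey insulated sample chest, fixed to the bench: 300 (x) x 300 (y) x 150 mm high. Origin under its centre, z up; its -x side is the latch side, towards the robot. Its top rim is at z = 150 mm. The rim on the latch side is 105 mm deep (x = -150 to -45 mm) and carries the staple; the lid fills the opening behind it (x = -45 to +125 mm, y = -109 to +109 mm).
- lid (a joint): Lid angle, rad: 0 is shut (top flush with the rim), it grows as the front edge rises; starts part open at 0.35 to 0.75, with the hasp then standing up to 330 mm above the bench. The lid is a 22 mm thick panel hinged along its back edge, the line x = +125, z = 150 mm of the chest along the chest's y. The hinge is stiff: the lid stays where it is left; 2 to 4 N downward near its front edge moves it.
- lid_front (a point): Middle of the top front edge of the lid, 170 mm from the lid's hinge; moves with the lid. The hasp takes up 23 mm either side of it; left and right of that the lid's top is bare and flat and can be pressed on.
- hasp (a joint): Hasp angle relative to the lid, rad: 0 is folded forward flat over the staple, pi/2 stands square to the lid, more leans back over the lid; it starts at 1.7 to 2.4. A stiff hinge: it stays where it is left; 1 to 2 N at its tip moves it, all the way down (it does not fall by itself).
- hasp_hinge (a point): Middle of the hasp's hinge line (parallel to the chest's y), on the lid's front edge, 5.5 mm above the lid's top (lid shut: chest x = -47, z = 155.5 mm).
- hasp_tip (a point): Middle of the free end of the hasp, on its upper face, 90 mm from the hinge line. The hasp is a steel strap 46 mm wide, 4 mm thick with a 10 mm turned-up lip at the free end and a slot (13 mm wide, from 18 to 63 mm from the hinge line) that goes over the staple. From 63 mm to the lip it is solid and can be pressed. Flat, its top is 7.5 mm above the rim.
- staple_eye (a point): Centre of the staple on the latch-side rim, at the height where the pin's axis lies when it rests on the flat hasp: 12.5 mm above the rim (chest x = -87, y = 0, z = 162.5 mm). The staple is an upright arch of 8 mm round steel bar in the chest's x-z plane: 16 mm between its legs, 28 mm from the rim to the underside of the arch, 36 mm to its top. The pin goes through it along the chest's y, from either side.
- pin: Locking pin lying flat on the bench to the left or right of the chest, about 60 g: a flat black handle 40 long (x) x 24 wide (y) x 12 mm high, and a round steel shank 10 mm thick and 65 mm long along its +x, with a tapered nose. Origin on the underside of the handle's centre, z up. The shank's axis is 5 mm above the underside; the handle ends and the shank begins at x = +20 mm.
- pin_shoulder (a point): Point on the shank's axis where the shank leaves the handle (pin x = 20, z = 5 mm).
- pin_tip (a point): Tip of the pin's shank (pin x = 85, z = 5 mm).
- beaker: small empty glass beaker, 48 mm wide, 62 mm high, standing beside the chest. Bystander. Origin centre of underside.
- cap_a: loose black bottle cap, 27 mm disc 13 mm high. Bystander. Origin centre of underside.
- cap_b: second such black cap. Bystander. Origin centre of underside.
- jar: white screw-top jar, 62 mm wide, 88 mm high. Bystander. Origin centre of underside.
- cylinder: glass measuring cylinder on a hexagonal foot 68 mm wide, 175 mm high, easily tipped. Bystander. Origin centre of underside.
- pipette: white pipette about 250 mm long lying flat. Bystander. Origin near its middle.
- spatula: thin steel laboratory spatula about 150 mm long, 5 mm thick, lying flat; not the pin. Bystander. Origin near its middle.
Things that resemble listed ones, but are neither listed nor needed, are in the scene too. What is shaped like the pin but green or purple is not meant.

How it is judged:
By the outcome, as a careful person would: the job done as asked, in the order asked, and still so for the second after the job is handed in, with the robot touching nothing.
It also fails if it takes over 64 s, if anything falls off the work surface, if the arm or the gripper's body presses on something with over 40 N, if the wrist force passes 120 N, or if a joint passes its speed limit or range.

### The arm

A 6-joint arm with a two-finger parallel gripper is mounted at the origin on the work surface. World frame = base frame: x ahead of the robot, y to its left, z up, the work surface at z = 0. Lengths are in m, angles in rad, forces in N, time in s.
With the tool pointing down it reaches from about 0.35 to 0.725 m from the base axis. Payload 6 kg.
Tool frame: the origin (TCP) lies at the very end of the fingers, on their centre line; the grasp point (between the pads) lies 19 mm behind it (grip_depth is the distance from the TCP to the grasp point, in m); z points along the fingers, y is the direction in which the jaws open and shut (so a half turn about z gives the same grasp; the last joint's range is limited). The gripper opens to 85 mm and grips with 20 to 120 N. Pads are 22 mm wide; open, the fingers measure 114 mm over their backs; the gripper's body (76 mm by 85 mm) begins 54 mm behind the grasp point. The pads swing forward as they close: fully open they stand 13 mm farther back than shut.
Start: joints at [1.445, 0.04, 0.085, 0, -1.615, -0.334], TCP at [0.266, 0.538, 0.231] pointing down, gripper open.
Joint ranges: [-2.56, 2.56], [-1.29, 2.01], [-1.08, 1.49], [-3.29, 1.98], [-2.81, -0.18], [-2.99, 2.99]. Speed limits (rad/s): [2.57, 2.57, 3.01, 3.14, 3.14, 3.14].

### API

Orientations are given as a 3x3 rotation matrix whose columns are the frame's x, y, z axes.
In Python, from plant import * gives the robot as it stands. The module is installed in compiled form; this text tells all that it offers.
- The arm moves only by the tool send_rows, never from a script. Its argument "deltas" is a list that holds one entry, the list of rows, each a list of 7 numbers: the turn, a rotation vector about the tool's x, y, z in degrees, then the shift along the tool's x, y, z in mm, then the finger opening in mm, from 0 to 85.4. In form: [[[ax, ay, az, dx, dy, dz, hand], ...]]. A call has 1 to 12 rows; each row shifts and turns the commanded pose from where the row before left it, along the tool's axes as they then stand; what a row does not reach is not made up. A row lasts 1/8 s, in which the tool goes at most 62.5 mm and 10.7 degrees, less where a joint would pass 70% of its speed; a pose out of reach is approached as far as the arm can. A call with a gripper value outside its range is refused whole. The fingers move at their own pace and stop on an object; "force" is the grip in N (left out, the last holds). Time passes only in rows, so rows that do not move let the fingers close. It gives the time, the measured TCP pose, the force and the opening at its end, in the units of the state.
- sense(): the state, without advancing time (a new reading comes with each control period).
- grab_frame(name): name is "side" or "top" or "wrist"; returns a dict with "img" (420x560x3 uint8, red, green, blue), "fx", "fy", "cx", "cy" (pixels), "rvec" (rotation vector, rad) and "tvec" (3), from world to camera coordinates, as OpenCV has them. Camera axes: x right, y down, z forward; pixel columns grow to the right and rows downward; lengths in m; the calibration is good to about 2 mm. The wrist camera is an equidistant fisheye: a pixel r from the principal point sees the ray r / f radians off the axis. A picture is of the moment at which its call begins. There is no depth.
- close_job(): hands the job in, once; it reports no verdict.
The state is a dict: "time_s": time; "joint_pos": joint angles; "qd": joint speeds; "joint_efforts": joint torques, N m; "eef_pos": TCP position; "ee_rot": TCP orientation; "force": force on the tool from outside, world axes, zero at the start; "torque": the same for the moment, N m; "finger_gap": opening from 0.0 (shut) to 1.0 (fully open).
Only numpy, scipy, OpenCV 4.12 (cv2) and the standard library are available. Lean on these libraries where they do the work, as an engineer would, in place of code of your own. Each camera call takes 0.05 s, during which the arm holds its last target. There are 200 camera calls.

## Working session

There is one attempt and no reset: what is moved stays moved. The work goes in short steps, Python scripts to look and compute and a tool call to move; the robot and the scene stay as the last step left them, time stands still between calls to the robot, and variables do not carry over. Pictures are saved under pics/ and viewed, about 8 in all and at most 12, crops included, and the job is handed in when it is done.

Besides the shell and the picture viewer there is one more tool, called after "Request:" by a JSON object that holds its "method" and its "body", one argument or row to a line. send_rows: Moves the arm, as the interface text tells. Its arguments: {"type":"object","properties":{"deltas":{"type":"array"},"force":{"type":"number"}},"required":["deltas"]}

```bash
mkdir -p pics
cat > h.py <<'E'
import numpy as np, cv2
from plant import *
from scipy.spatial.transform import Rotation as Ro
def save(name,fn):
    f=grab_frame(name); cv2.imwrite('pics/'+fn+'.png',f['img'][:,:,::-1])
    np.save('pics/'+fn+'.npy',{k:f[k] for k in f},allow_pickle=True); return f
def load(fn): return np.load('pics/'+fn+'.npy',allow_pickle=True).item()
def ray(f,u,v,fish=False):
    R=cv2.Rodrigues(np.array(f['rvec'],float))[0]; t=np.array(f['tvec'],float).ravel()
    a=np.array([(u-f['cx'])/f['fx'],(v-f['cy'])/f['fy']])
    if fish:
        th=np.linalg.norm(a); d=np.r_[a/th*np.sin(th),np.cos(th)] if th>0 else np.array([0,0,1.])
    else: d=np.r_[a,1]
    return -R.T@t, R.T@(d/np.linalg.norm(d))
def onz(f,u,v,z,fish=False):
    o,d=ray(f,u,v,fish); return o+d*(z-o[2])/d[2]
def proj(f,p,fish=False):
    R=cv2.Rodrigues(np.array(f['rvec'],float))[0]; c=R@np.array(p,float)+np.array(f['tvec'],float).ravel()
    if fish:
        r=np.hypot(c[0],c[1]); th=np.arctan2(r,c[2]); return np.array([f['cx']+f['fx']*th*c[0]/r,f['cy']+f['fy']*th*c[1]/r])
    return np.array([f['cx']+f['fx']*c[0]/c[2],f['cy']+f['fy']*c[1]/c[2]])
def two(f1,p1,f2,p2,fish1=False,fish2=False):
    o1,d1=ray(f1,*p1,fish1);o2,d2=ray(f2,*p2,fish2)
    s=np.linalg.lstsq(np.c_[d1,-d2],o2-o1,rcond=None)[0]
    a,b=o1+s[0]*d1,o2+s[1]*d2; return (a+b)/2,np.linalg.norm(a-b)
E
python3 - <<'E'
from h import *
s=sense(); print(s)
a=save('top','top0');b=save('side','side0')
for f in(a,b):
    R=cv2.Rodrigues(np.array(f['rvec'],float))[0]; print(f['fx'],f['cx'],f['cy'],-R.T@np.array(f['tvec']).ravel(),R[2])
E
```

```text
{'time_s': 0.0, 'joint_pos': array([ 1.44468661e+00,  4.08316780e-02,  8.37739640e-02, -4.61034570e-04,
       -1.61552473e+00, -3.33699783e-01]), 'qd': array([-0.00056909,  0.00020889,  0.00010892, -0.00059145, -0.00028557,
        0.00052694]), 'joint_efforts': array([ 5.22622140e-04, -3.68199599e+01,  3.47403181e+01,  6.93268597e+00,
       -5.46721159e-03, -2.30690283e-06]), 'eef_pos': array([0.2660456 , 0.53740582, 0.23024786]), 'ee_rot': array([[ 8.96146069e-01, -4.43758671e-01, -6.81565917e-04],
       [-4.43759169e-01, -8.96144443e-01, -1.71400295e-03],
       [ 1.49822161e-04,  1.83844813e-03, -9.99998299e-01]]), 'force': array([-0.59872629,  0.59431833,  0.04456955]), 'torque': array([ 0.04398815, -0.03029881, -0.03530929]), 'finger_gap': 0.9969950914212045}
485.88994410212075 279.365424712012 206.6837066000679 [0.46277824 0.01958444 1.58863783] [ 0.04870592 -0.01442457 -0.998709  ]
527.6369340451952 279.9249968916158 207.04171494154988 [ 0.57350904 -0.87671711  1.33555469] [-0.02563896  0.58508676 -0.81056531]
```

View pics/top0.png

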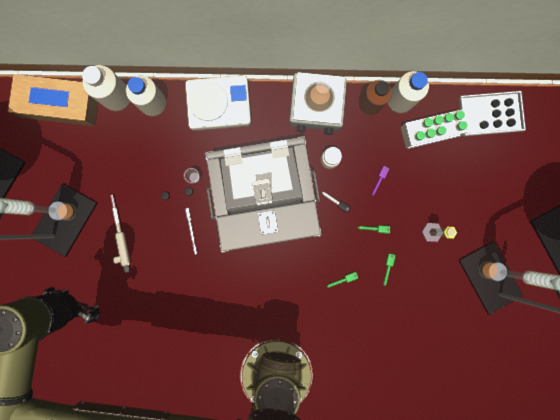

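View pics/side0.png

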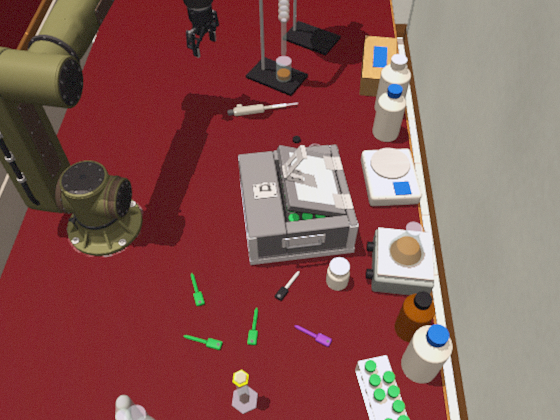

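Top view: chest around (265,195), lid part open, hasp at about (262,190), staple at (267,222). Lookalikes for the pin are green at (377,230), (389,268) and (343,280), purple at (380,180), and the spatula at (191,230). The one with the black handle and steel shank is at (343,206)/(325,193), so I choose that one and check it in a close crop.

Run:
```python
from h import *
a=load('top0')['img'][130:260,200:360][:,:,::-1];b=load('side0')['img'][135:305,225:365][:,:,::-1]
A=cv2.resize(a,None,fx=2.7,fy=2.7,interpolation=cv2.INTER_CUBIC);B=cv2.resize(b,None,fx=2.6,fy=2.6,interpolation=cv2.INTER_CUBIC)
o=np.zeros((600,800,3),np.uint8);o[:A.shape[0],:A.shape[1]]=A;o[:B.shape[0],436:436+B.shape[1]]=B
cv2.imwrite('pics/crop1.png',o)
```

```text
(no output)
```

View pics/crop1.png

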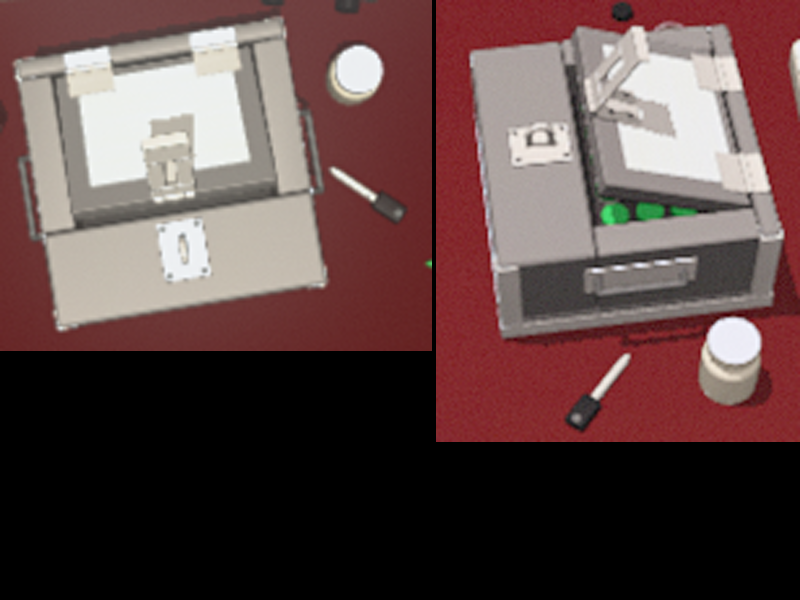

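The crop confirms the pin: black handle at crop (390,207), bare steel shank with its tip at (332,170). Chest rim corners at crop (57,327), (326,284), (281,20), (15,63). The staple is at (183,250).

Run:
```python
from h import *
a=load('top0');b=load('side0')
T=lambda u,v:(u/2.7+200,v/2.7+130); S=lambda u,v:((u-436)/2.6+225,v/2.6+135)
C=np.array([onz(a,*T(*p),.15)for p in[(57,327),(326,284),(281,20),(15,63)]]);print(C.round(4),C.mean(0).round(4),np.linalg.norm(np.roll(C,-1,0)-C,axis=1))
for q in[(472,50),(497,265),(780,232)]: print('side rim',onz(b,*S(*q),.15).round(4))
ex=(C[2]+C[3]-C[0]-C[1]);ey=(C[0]+C[3]-C[1]-C[2]);ey2=np.array([ex[1]*-1,ex[0],0])
yx=np.arctan2(ex[1],ex[0]);yy=np.arctan2(-ey[0],ey[1]);print('yaw',yx,yy)
y=(yx+yy)/2;R=Ro.from_euler('z',y).as_matrix();o=C.mean(0)*[1,1,0]
for n,p in dict(eye=(-.087,0,.1625),sttop=(-.087,0,.186)).items():
  w=o+R@p;print(n,w.round(4),(proj(a,w)),proj(b,w))
print('staple seen top, z.186',onz(a,*T(183,250),.186), 'plate',T(183,250))
print('hasp tip-lip 2view',two(a,T(165,138),b,S(637,36)))
print('hinge',two(a,T(171,196),b,S(596,110)))
L=two(a,T(78,218),b,S(578,30)); Rr=two(a,T(275,190),b,S(603,197));print('lid front L,R',L,Rr)
for p in(L[0],Rr[0]): print('chest fr',R.T@(p-o))
print('pin tip',onz(a,*T(332,170),.005),onz(b,*S(628,357),.005))
# dark handle mask
for f,(x0,x1,y0,y1),n in((a,(325,360,190,220),'top'),(b,(270,300,270,305),'side')):
  g=f['img'][y0:y1,x0:x1].max(2);m=(g<62).astype(np.uint8);k,l,st,ce=cv2.connectedComponentsWithStats(m)
  for i in range(1,k):
    if st[i,4]>15: print(n,st[i],ce[i]+[x0,y0],onz(f,*(ce[i]+[x0,y0]),.008).round(4))
```

```text
[[ 0.3995  0.1687  0.15  ]
 [ 0.4502 -0.1248  0.15  ]
 [ 0.7412 -0.0723  0.15  ]
 [ 0.6887  0.2204  0.15  ]] [0.5699 0.048  0.15  ] [0.29783657 0.29567678 0.29734034 0.29377327]
side rim [0.4053 0.1687 0.15  ]
side rim [ 0.4563 -0.1224  0.15  ]
side rim [ 0.7477 -0.07    0.15  ]
yaw 0.17749650490902333 0.17398657170226323
eye [0.4842 0.0328 0.1625] [267.6286973  222.89981928] [262.3276331  188.38416187]
sttop [0.4842 0.0328 0.186 ] [267.55498086 222.77617867] [262.08296655 183.18911328]
staple seen top, z.186 [0.48477899 0.03215725 0.186     ] plate (267.77777777777777, 222.59259259259258)
hasp tip-lip 2view (array([0.59167628, 0.05011294, 0.31294465]), np.float64(0.00017987712717142896))
hinge (array([0.54669496, 0.04607513, 0.19795331]), np.float64(0.010008913498554983))
lid front L,R (array([0.52238285, 0.14265481, 0.21679808]), np.float64(0.012283758059077741)) (array([ 0.55625669, -0.06449067,  0.19359517]), np.float64(0.012751045285422575))
chest fr [-0.03023761  0.10150173  0.21679808]
chest fr [-0.03310248 -0.10837557  0.19359517]
pin tip [ 0.58692    -0.14537427  0.005     ] [ 0.59487389 -0.14387567  0.005     ]
side [ 5 17 13 14 80] [281.675  293.1375] [ 0.5485 -0.2129  0.008 ]
```

Both views agree within about 6 mm: chest origin ≈ (0.573, 0.049), yaw ≈ 10°. The pin is at the right of the chest, with heading ≈ 58°. I move above the lid's left front, away from the hasp.

Request:
{"method": "send_rows", "body": {
  "deltas": [
    [[0, 0, 0, 36, 21, -8, 0], [0, 0, 0, 36, 21, -8, 0], [0, 0, 0, 36, 21, -8, 0], [0, 0, 0, 36, 21, -8, 0], [0, 0, 0, 36, 21, -8, 0], [0, 0, 0, 36, 21, -8, 0], [0, 0, 0, 36, 21, -8, 0], [0, 0, 0, 36, 21, -8, 0], [0, 0, 0, 36, 21, -8, 0], [0, 0, 0, 36, 21, -8, 0], [0, 0, 0, 36, 21, -8, 0], [0, 0, 0, 32, 18, -2, 0]]
  ],
  "force": 40
}}

```text
time_s: 1.6
eef_pos: [0.54, 0.1233, 0.3216]
ee_rot: [[0.896, -0.444, 0.0], [-0.444, -0.896, 0.0], [0.0, -0.0, -1.0]]
force: [-0.5, 0.1, -0.1]
finger_gap: 0.002
```

Request:
{"method": "send_rows", "body": {
  "deltas": [
    [[0, 0, -9, 0, 0, 0, 0], [0, 0, -9, 0, 0, 0, 0], [0, 0, -9, 0, 0, 0, 0], [0, 0, -9, 0, 0, 0, 0], [0, 0, 0, 0, 0, 0, 0], [0, 0, 0, 0, 0, 0, 0]]
  ]
}}

```text
time_s: 2.35
eef_pos: [0.5392, 0.1246, 0.3211]
ee_rot: [[0.986, 0.165, -0.0], [0.165, -0.986, -0.0], [-0.0, 0.0, -1.0]]
force: [0.3, 0.1, 0.6]
finger_gap: 0.001
```

```bash
cat >> h.py <<'E'
def goto(p,head=None):
    s=sense();R=s['ee_rot'];d=R.T@(np.array(p)-s['eef_pos'])*1000
    h=np.degrees(np.arctan2(R[1,0],R[0,0]))
    print('tool shift mm',d.round(1),'heading',round(h,1),'az needed',None if head is None else round(-((head-h+180)%360-180),1))
def st():
    s=sense();print('t',round(s['time_s'],2),'pos',s['eef_pos'].round(4),'F',s['force'].round(1),'gap mm',round(s['finger_gap']*85.4,1),'j',s['joint_pos'].round(2),'zax',s['ee_rot'][:,2].round(3),'hd',np.degrees(np.arctan2(s['ee_rot'][1,0],s['ee_rot'][0,0])).round(1))
E
python3 - <<'E'
from h import *
st();f=save('wrist','w0');R=cv2.Rodrigues(np.array(f['rvec'],float))[0]; print(f['fx'],f['cx'],f['cy'],-R.T@np.array(f['tvec']).ravel(),R)
cv2.imwrite('pics/w0b.png',cv2.resize(f['img'][:,:,::-1],(800,600)))
E
```

```text
t 2.35 pos [0.5392 0.1246 0.3211] F [0.3 0.1 0.6] gap mm 0.1 j [ 0.59 -0.05  0.15 -0.   -1.78  1.15] zax [-0. -0. -1.] hd 9.5
325.19226210127806 279.5759189127155 215.84543236216555 [0.60585673 0.13435512 0.46359785] [[ 1.64839367e-01 -9.86320425e-01  5.39119958e-05]
 [-9.50174285e-01 -1.58783761e-01  2.68247171e-01]
 [-2.64569103e-01 -4.42689197e-02 -9.63350119e-01]]
```

View pics/w0b.png

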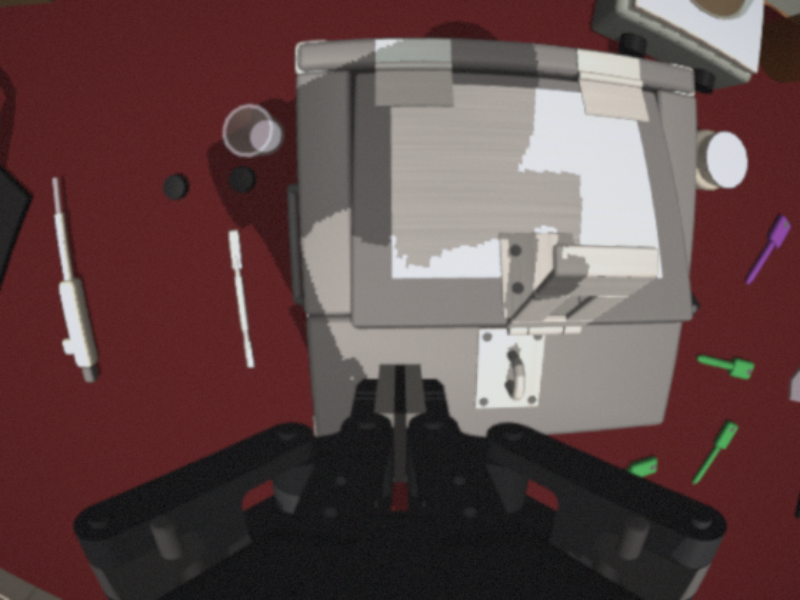

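Wrist view: lid front edge from (355,325) to (685,320), hasp leaning back with its lip at (560–658,262), staple plate at (510,368). My fingers are over the left front rim.

Run:
```python
from h import *
f=load('w0');a=load('top0');b=load('side0');k=1/1.42857
o=np.array([.573,.049,0]);R=Ro.from_euler('z',.1757).as_matrix()
W=lambda u,v:(u*k,v*k)
def pr(n,p): print(n,p.round(4),'chest',(R.T@(p-o)).round(4))
pr('plate',onz(f,*W(510,368),.151,True));pr('rim FL',onz(f,*W(315,436),.15,True));pr('rim FR',onz(f,*W(664,424),.15,True));pr('rim BL',onz(f,*W(297,48),.15,True));pr('rim BR',onz(f,*W(694,70),.15,True))
T=lambda u,v:(u/2.7+200,v/2.7+130); S=lambda u,v:((u-436)/2.6+225,v/2.6+135)
for n,w,t,s in(('lidL',(355,325),(78,218),(583,92) and None),('lidR',(690,318),(275,190),(603,197))):
  p,e=two(f,W(*w),a,T(*t),True);pr(n+' wt %.3f'%e,p)
  if s: p,e=two(f,W(*w),b,S(*s),True);pr(n+' ws %.3f'%e,p)
for n,w,t in(('lip L',(560,247),(145,140)),('lip R',(655,249),(187,134))):
  p,e=two(f,W(*w),a,T(*t),True);pr(n+' %.3f'%e,p)
```

```text
plate [0.4882 0.0313 0.151 ] chest [-0.0866 -0.0026  0.151 ]
rim FL [0.4055 0.1684 0.15  ] chest [-0.144   0.1469  0.15  ]
rim FR [ 0.4541 -0.1265  0.15  ] chest [-0.1478 -0.152   0.15  ]
rim BL [0.6892 0.2188 0.15  ] chest [0.1441 0.1468 0.15  ]
rim BR [ 0.7449 -0.0723  0.15  ] chest [ 0.1481 -0.1495  0.15  ]
lidL wt 0.003 [0.517  0.1455 0.1936] chest [-0.0383  0.1049  0.1936]
lidR wt 0.013 [ 0.555  -0.0661  0.2084] chest [-0.0378 -0.1102  0.2084]
lidR ws 0.002 [ 0.5615 -0.0714  0.2048] chest [-0.0323 -0.1166  0.2048]
lip L 0.002 [0.5924 0.07   0.293 ] chest [0.0228 0.0173 0.293 ]
lip R 0.004 [0.5996 0.0285 0.2946] chest [ 0.0227 -0.0248  0.2946]
```

Request:
{"method": "send_rows", "body": {
  "deltas": [
    [[0, 0, 0, 0, 0, 25, 0], [0, 0, 0, 0, 0, 25, 0], [0, 0, 0, 0, 0, 25, 0], [0, 0, 0, 0, 0, 25, 0], [0, 0, 0, 0, 0, 10, 0], [0, 0, 0, 0, 0, 8, 0], [0, 0, 0, 0, 0, 7, 0], [0, 0, 0, 0, 0, 7, 0], [0, 0, 0, 0, 0, 7, 0]]
  ]
}}

```text
time_s: 3.52
eef_pos: [0.5393, 0.1246, 0.1822]
ee_rot: [[0.986, 0.168, 0.0], [0.168, -0.986, 0.0], [0.0, -0.0, -1.0]]
force: [-2.3, 0.2, 3.2]
finger_gap: -0.003
```

Request:
{"method": "send_rows", "body": {
  "deltas": [
    [[0, 0, 0, 0, 0, 6, 0], [0, 0, 0, 0, 0, 6, 0], [0, 0, 0, 0, 0, 5, 0], [0, 0, 0, 0, 0, 5, 0], [0, 0, 0, 0, 0, 4, 0], [0, 0, 0, 0, 0, 2, 0], [0, 0, 0, 0, 0, 2, 0], [0, 0, 0, 0, 0, 0, 0]]
  ]
}}

```text
time_s: 4.53
eef_pos: [0.5394, 0.1246, 0.1521]
ee_rot: [[0.986, 0.168, 0.0], [0.168, -0.986, 0.0], [0.0, -0.0, -1.0]]
force: [-1.0, 0.5, 0.6]
finger_gap: -0.002
```

Request:
{"method": "send_rows", "body": {
  "deltas": [
    [[0, 0, 0, 0, 0, 1, 0], [0, 0, 0, 0, 0, 1, 0], [0, 0, 0, 0, 0, 0, 0]]
  ]
}}

```text
time_s: 4.9
eef_pos: [0.5394, 0.1247, 0.1503]
ee_rot: [[0.986, 0.168, 0.0], [0.168, -0.986, 0.0], [0.0, -0.0, -1.0]]
force: [-1.4, 1.0, 1.7]
finger_gap: 0.0
```

Request:
{"method": "send_rows", "body": {
  "deltas": [
    [[0, 0, 0, 0, 0, 1, 0], [0, 0, 0, 0, 0, 0, 0]]
  ]
}}

```text
time_s: 5.15
eef_pos: [0.5394, 0.1247, 0.1502]
ee_rot: [[0.986, 0.168, 0.001], [0.168, -0.986, 0.0], [0.001, -0.0, -1.0]]
force: [-2.5, 1.3, 5.0]
finger_gap: -0.0
```

Lid is down on its stop (the force rises at z = 0.150). I press once more, then rise and go behind the hasp.

Request:
{"method": "send_rows", "body": {
  "deltas": [
    [[0, 0, 0, 0, 0, 1, 0], [0, 0, 0, 0, 0, 1, 0], [0, 0, 0, 0, 0, -20, 0], [0, 0, 0, 0, 0, -40, 0], [0, 0, 0, 0, 0, -50, 0], [0, 0, 0, 0, 0, -50, 0], [0, 0, 0, 15, 28, 0, 0], [0, 0, 0, 15, 28, 0, 0], [0, 0, 0, 15, 27, 0, 0], [0, 0, 0, 0, 0, 0, 0]]
  ]
}}

```text
time_s: 6.4
eef_pos: [0.5984, 0.0488, 0.3068]
ee_rot: [[0.986, 0.165, -0.001], [0.165, -0.986, -0.001], [-0.001, 0.001, -1.0]]
force: [-0.7, 0.3, -0.3]
finger_gap: 0.003
```

Run:
```python
from h import *
st();f=save('wrist','w1');g=save('side','s1')
o=np.array([.5735,.0465,0]);R=Ro.from_euler('z',.1757).as_matrix()
print('tcp chest',R.T@(sense()['eef_pos']-o))
A=cv2.resize(f['img'][:,:,::-1][150:400,130:430],(480,400));B=cv2.resize(g['img'][135:270,235:360][:,:,::-1],(312,338))
c=np.zeros((400,800,3),np.uint8);c[:,:480]=A;c[:338,486:798]=B;cv2.imwrite('pics/c2.png',c)
```

```text
t 6.4 pos [0.5984 0.0488 0.3068] F [-0.7  0.3 -0.3] gap mm 0.2 j [ 0.42  0.06  0.25  0.   -1.76  1.32] zax [-0.001 -0.001 -1.   ] hd 9.5
tcp chest [ 0.02442433 -0.0005475   0.3073211 ]
```

View pics/c2.png

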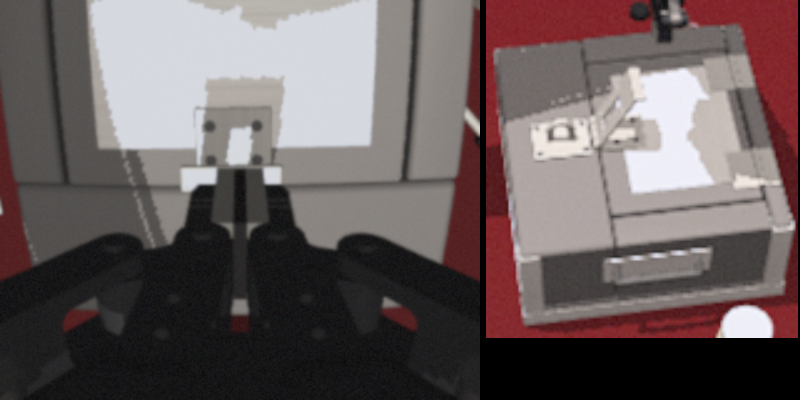

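Lid is shut and flush. The hasp stands with its lip at crop (232,170), about 6 mm behind the chest origin. My finger is just behind it and centred. I step back 12 mm, go down, then push forward.

Request:
{"method": "send_rows", "body": {
  "deltas": [
    [[0, 0, 0, 12, 0, 0, 0], [0, 0, 0, 0, 0, 30, 0], [0, 0, 0, 0, 0, 30, 0], [0, 0, 0, 0, 0, 32, 0], [0, 0, 0, -12, 0, 0, 0], [0, 0, 0, -12, 0, 0, 0], [0, 0, 0, -12, 0, 0, 0], [0, 0, 0, -10, 0, 0, 0]]
  ]
}}

```text
time_s: 7.5
eef_pos: [0.5637, 0.0446, 0.2171]
ee_rot: [[0.986, 0.168, 0.003], [0.168, -0.986, 0.001], [0.003, -0.0, -1.0]]
force: [1.0, 0.6, 1.2]
finger_gap: 0.0
```

Request:
{"method": "send_rows", "body": {
  "deltas": [
    [[0, 0, 0, -10, 0, 0, 0], [0, 0, 0, -10, 0, 0, 0], [0, 0, 0, -10, 0, 0, 0], [0, 0, 0, -10, 0, 0, 0], [0, 0, 0, -10, 0, 0, 0], [0, 0, 0, -10, 0, 0, 0], [0, 0, 0, -10, 0, 0, 0]]
  ]
}}

```text
time_s: 8.38
eef_pos: [0.4944, 0.0327, 0.2154]
ee_rot: [[0.986, 0.168, 0.0], [0.168, -0.986, -0.0], [0.0, 0.0, -1.0]]
force: [0.9, 0.2, -0.4]
finger_gap: -0.002
```

Request:
{"method": "send_rows", "body": {
  "deltas": [
    [[0, 0, 0, -10, 0, 0, 0], [0, 0, 0, -10, 0, 0, 0], [0, 0, 0, -10, 0, 0, 0], [0, 0, 0, -8, 0, 0, 0], [0, 0, 0, 0, 0, 0, 0]]
  ]
}}

```text
time_s: 9.0
eef_pos: [0.4572, 0.0264, 0.2157]
ee_rot: [[0.986, 0.168, 0.001], [0.168, -0.986, 0.0], [0.001, -0.0, -1.0]]
force: [0.3, 0.0, 0.3]
finger_gap: -0.005
```

Run:
```python
from h import *
st();f=save('wrist','w2');g=save('side','s2')
o=np.array([.5735,.0465,0]);R=Ro.from_euler('z',.1757).as_matrix()
print('tcp chest',R.T@(sense()['eef_pos']-o))
A=cv2.resize(f['img'][:,:,::-1][100:350,130:430],(480,400));B=cv2.resize(g['img'][135:270,235:360][:,:,::-1],(312,338))
c=np.zeros((400,800,3),np.uint8);c[:,:480]=A;c[:338,486:798]=B;cv2.imwrite('pics/c3.png',c)
```

```text
t 9.0 pos [0.4572 0.0264 0.2157] F [0.3 0.  0.3] gap mm -0.4 j [ 0.5  -0.35 -0.29  0.   -1.63  1.24] zax [ 0.001  0.    -1.   ] hd 9.7
tcp chest [-0.11763393  0.00060582  0.21537983]
```

View pics/c3.png

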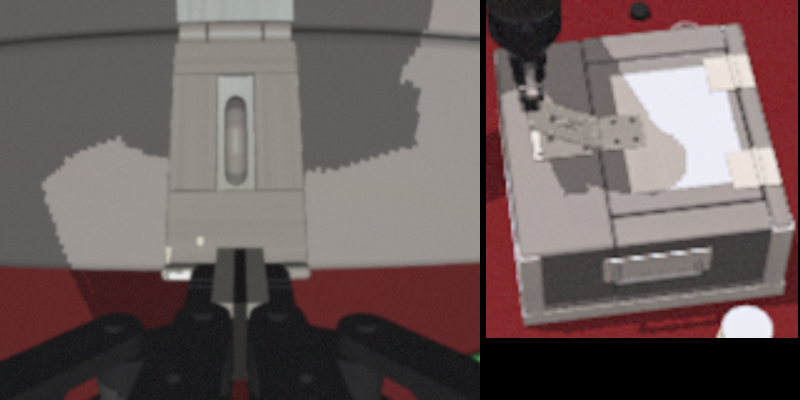

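The hasp is folded forward over the staple, slot aligned (staple at (237,140) inside the slot), tip still raised under the finger. Now I press down.

Request:
{"method": "send_rows", "body": {
  "deltas": [
    [[0, 0, 0, 0, 0, 8, 0], [0, 0, 0, 0, 0, 8, 0], [0, 0, 0, 0, 0, 8, 0], [0, 0, 0, 0, 0, 6, 0], [0, 0, 0, 0, 0, 6, 0], [0, 0, 0, 0, 0, 4, 0], [0, 0, 0, 0, 0, 4, 0], [0, 0, 0, 0, 0, 3, 0]]
  ]
}}

```text
time_s: 10.1
eef_pos: [0.4576, 0.0265, 0.1682]
ee_rot: [[0.986, 0.168, 0.0], [0.168, -0.986, -0.0], [0.0, 0.0, -1.0]]
force: [0.6, -0.6, 0.6]
finger_gap: 0.002
```

Request:
{"method": "send_rows", "body": {
  "deltas": [
    [[0, 0, 0, 0, 0, 3, 0], [0, 0, 0, 0, 0, 3, 0], [0, 0, 0, 0, 0, 2, 0], [0, 0, 0, 0, 0, 2, 0], [0, 0, 0, 0, 0, 0, 0]]
  ]
}}

```text
time_s: 10.72
eef_pos: [0.4575, 0.0265, 0.1582]
ee_rot: [[0.986, 0.168, -0.0], [0.168, -0.986, -0.0], [-0.0, 0.0, -1.0]]
force: [-0.0, 0.6, 0.1]
finger_gap: -0.001
```

Request:
{"method": "send_rows", "body": {
  "deltas": [
    [[0, 0, 0, 0, 0, 1, 0], [0, 0, 0, 0, 0, 1, 0], [0, 0, 0, 0, 0, 0.5, 0], [0, 0, 0, 0, 0, 0, 0]]
  ]
}}

```text
time_s: 11.22
eef_pos: [0.4577, 0.0264, 0.1574]
ee_rot: [[0.986, 0.168, 0.001], [0.168, -0.986, -0.0], [0.001, 0.0, -1.0]]
force: [-4.3, 2.2, 7.3]
finger_gap: -0.003
```

Request:
{"method": "send_rows", "body": {
  "deltas": [
    [[0, 0, 0, 0, 0, 0.5, 0], [0, 0, 0, 0, 0, 0.5, 0], [0, 0, 0, 0, 0, 0, 0]]
  ]
}}

```text
time_s: 11.6
eef_pos: [0.4578, 0.0264, 0.1574]
ee_rot: [[0.986, 0.168, 0.002], [0.168, -0.986, 0.0], [0.002, 0.0, -1.0]]
force: [-7.0, 2.0, 12.1]
finger_gap: -0.0
```

The hasp stops flat at z = 0.1574, where 0.1575 was expected. Now I rise and go above the pin with the jaws across its handle.

Request:
{"method": "send_rows", "body": {
  "deltas": [
    [[0, 0, 0, 0, 0, -20, 0], [0, 0, 0, 0, 0, -40, 0], [0, 0, 0, 0, 0, -50, 0], [0, 0, 0, 8, 42, 0, 50], [0, 0, 0, 8, 42, 0, 50], [0, 0, 0, 8, 42, 0, 50], [0, 0, 0, 8, 42, 0, 50], [0, 0, 0, 7, 42, 0, 50], [0, 0, 0, 7, 40, 0, 50]]
  ]
}}

```text
time_s: 12.72
eef_pos: [0.5453, -0.2139, 0.2654]
ee_rot: [[0.986, 0.167, 0.0], [0.167, -0.986, -0.0], [0.0, 0.0, -1.0]]
force: [0.7, 0.2, -0.2]
finger_gap: 0.583
```

Request:
{"method": "send_rows", "body": {
  "deltas": [
    [[0, 0, 10, 0, 0, 0, 50], [0, 0, 10, 0, 0, 0, 50], [0, 0, 10, 0, 0, 0, 50], [0, 0, 10, 0, 0, 0, 50], [0, 0, 10, 0, 0, 0, 50], [0, 0, 10, 0, 0, 0, 50], [0, 0, 10, 0, 0, 0, 50], [0, 0, 10, 0, 0, 0, 50], [0, 0, 10, 0, 0, 10, 50], [0, 0, 10, 0, 0, 20, 50], [0, 0, 10, 0, 0, 20, 50], [0, 0, 10, 0, 0, 20, 50]]
  ]
}}

```text
time_s: 14.22
eef_pos: [0.5451, -0.2123, 0.1948]
ee_rot: [[-0.353, -0.936, 0.0], [-0.936, 0.353, -0.0], [0.0, -0.0, -1.0]]
force: [0.2, 0.1, 0.5]
finger_gap: 0.589
```

Request:
{"method": "send_rows", "body": {
  "deltas": [
    [[0, 0, 10, 0, 0, 20, 50], [0, 0, 4, 0, 0, 20, 50], [0, 0, 0, 0, 0, 0, 50], [0, 0, 0, 0, 0, 0, 50]]
  ]
}}

```text
time_s: 14.72
eef_pos: [0.5454, -0.2125, 0.1562]
ee_rot: [[-0.563, -0.826, 0.001], [-0.826, 0.563, -0.001], [-0.0, -0.002, -1.0]]
force: [0.2, 0.0, 0.1]
finger_gap: 0.589
```

Run:
```python
from h import *
st();f=save('wrist','w3');g=save('top','t3')
A=cv2.resize(f['img'][:,:,::-1][60:360,110:450],(567,500),interpolation=cv2.INTER_CUBIC)
cv2.imwrite('pics/c4.png',A)
for n,p in dict(tip=(.591,-.1445,.005),hc=(.545,-.213,.012)).items(): print(n,proj(f,p,True),(proj(f,p,True)-[110,60])*5/3)
```

```text
t 14.72 pos [ 0.5454 -0.2125  0.1562] F [0.2 0.  0.1] gap mm 50.3 j [-0.03  0.   -0.09  0.   -1.48 -0.57] zax [ 0.001 -0.001 -1.   ] hd -124.3
tip [280.92999961 282.03486719] [284.88333268 370.05811198]
hc [280.46941494 203.96012926] [284.11569156 239.93354876]
```

View pics/c4.png

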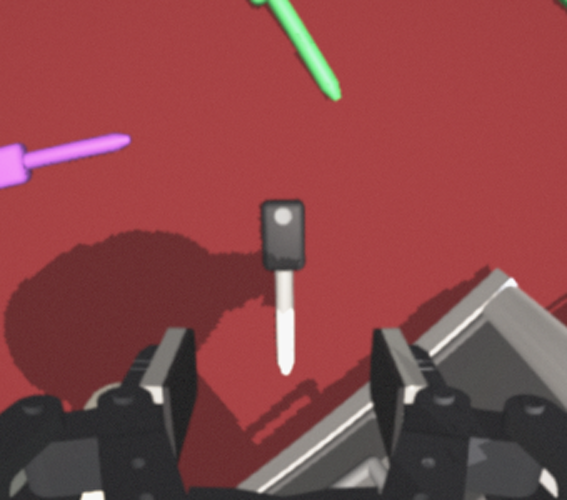

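The pin is under the gripper: black handle (262–304, 201–270), shank down to the tip (286,373), nicely aligned.

Run:
```python
from h import *
f=load('w3');C=lambda u,v:(u*.6+110,v*.6+60)
tip=onz(f,*C(286,373),.005,True);sh=onz(f,*C(284.5,270),.010,True);bk=onz(f,*C(283,201),.012,True)
fr=onz(f,*C(284,268),.012,True)
print(tip,sh,bk,fr,np.linalg.norm(bk-fr),np.linalg.norm(tip[:2]-bk[:2]))
d=tip-bk;h=np.degrees(np.arctan2(d[1],d[0]));print('heading',h)
u=d[:2]/np.linalg.norm(d[:2]); c=tip[:2]-u*.085; print('centre',c, (bk[:2]+fr[:2])/2)
goto([*c,.003],h-180)
for q in((262,240),(304,240)): print(onz(f,*C(*q),.012,True))
```

```text
[ 0.59157627 -0.14244379  0.005     ] [ 0.55475995 -0.19826588  0.01      ] [ 0.53342606 -0.23107658  0.012     ] [ 0.55400541 -0.19987153  0.012     ] 0.03737999896925638 0.10600574646043145
heading 56.73191774464893
centre [ 0.54494891 -0.2135134 ] [ 0.54371573 -0.21547406]
tool shift mm [1.300e+00 1.000e-01 1.533e+02] heading -124.3 az needed -1.0
[ 0.55497081 -0.21974584  0.012     ]
[ 0.53606949 -0.20688536  0.012     ]
```

Request:
{"method": "send_rows", "body": {
  "deltas": [
    [[0, 0, -1, 4, 0, 25, 40], [0, 0, 0, 0, 0, 30, 40], [0, 0, 0, 0, 0, 30, 40], [0, 0, 0, 0, 0, 25, 40], [0, 0, 0, 0, 0, 20, 40], [0, 0, 0, 0, 0, 12, 40], [0, 0, 0, 0, 0, 8, 40], [0, 0, 0, 0, 0, 3, 40], [0, 0, 0, 0, 0, 0, 40]]
  ]
}}

```text
time_s: 15.95
eef_pos: [0.5429, -0.2156, 0.0023]
ee_rot: [[-0.55, -0.835, 0.001], [-0.835, 0.55, -0.0], [-0.0, -0.001, -1.0]]
force: [0.2, 0.0, -0.1]
finger_gap: 0.47
```

Request:
{"method": "send_rows", "body": {
  "deltas": [
    [[0, 0, 0, 0, 0, 0, 15], [0, 0, 0, 0, 0, 0, 15], [0, 0, 0, 0, 0, 0, 15], [0, 0, 0, 0, 0, 0, 15], [0, 0, 0, 0, 0, 0, 15]]
  ],
  "force": 50
}}

```text
time_s: 16.58
eef_pos: [0.5432, -0.2157, 0.0028]
ee_rot: [[-0.549, -0.835, 0.001], [-0.835, 0.549, -0.001], [-0.0, -0.002, -1.0]]
force: [0.2, -0.2, 6.0]
finger_gap: 0.261
```

Gripped: the opening stopped at 22 mm. I lift, carry it to the right of the staple and turn in line.

Request:
{"method": "send_rows", "body": {
  "deltas": [
    [[0, 0, 0, 0, 0, -10, 15], [0, 0, 0, 0, 0, -25, 15], [0, 0, 0, 0, 0, -35, 15], [0, 0, 0, 0, 0, -40, 15], [0, 0, 0, 0, 0, -40, 15], [0, 0, 0, 0, 0, -40, 15], [0, 0, 0, 0, 0, -30, 15], [0, 0, 0, 0, 0, -20, 15], [0, 0, 0, -22, 25, 0, 15], [0, 0, 0, -23, 25, 0, 15], [0, 0, 0, -23, 26, 0, 15], [0, 0, 0, -22, 25, 0, 15]]
  ]
}}

```text
time_s: 18.08
eef_pos: [0.5069, -0.0838, 0.2416]
ee_rot: [[-0.55, -0.835, -0.001], [-0.835, 0.55, 0.0], [0.0, 0.001, -1.0]]
force: [1.5, 0.2, -1.1]
finger_gap: 0.264
```

Request:
{"method": "send_rows", "body": {
  "deltas": [
    [[0, 0, -8.7, 0, 0, 0, 15], [0, 0, -8.7, 0, 0, 0, 15], [0, 0, -8.7, 0, 0, 0, 15], [0, 0, -8.7, 0, 0, 0, 15], [0, 0, -8.6, 0, 0, 0, 15], [0, 0, 0, 0, 0, 20, 15], [0, 0, 0, 0, 0, 15, 15], [0, 0, 0, 0, 0, 10, 15], [0, 0, 0, 0, 0, 0, 15], [0, 0, 0, 0, 0, 0, 15]]
  ]
}}

```text
time_s: 19.32
eef_pos: [0.5079, -0.0849, 0.1975]
ee_rot: [[0.175, -0.985, 0.001], [-0.985, -0.175, -0.0], [0.0, -0.001, -1.0]]
force: [0.4, -0.9, -0.7]
finger_gap: 0.262
```

Run:
```python
from h import *
st();f=save('wrist','w4');g=save('side','s4')
o=np.array([.5735,.0465,0]);R=Ro.from_euler('z',.1757).as_matrix()
print('tcp chest',R.T@(sense()['eef_pos']-o))
A=cv2.resize(f['img'][:,:,::-1][190:410,190:370],(491,600),interpolation=cv2.INTER_CUBIC);B=cv2.resize(g['img'][150:250,235:335][:,:,::-1],(300,300),interpolation=cv2.INTER_CUBIC)
c=np.zeros((600,800,3),np.uint8);c[:,:491]=A;c[:300,496:796]=B;cv2.imwrite('pics/c5.png',c)
```

```text
t 19.32 pos [ 0.5079 -0.0849  0.1975] F [ 0.4 -0.9 -0.7] gap mm 22.4 j [ 0.23 -0.19 -0.19  0.   -1.57 -0.05] zax [ 0.001 -0.    -1.   ] hd -79.9
tcp chest [-0.08746722 -0.11788623  0.19761717]
```

View pics/c5.png

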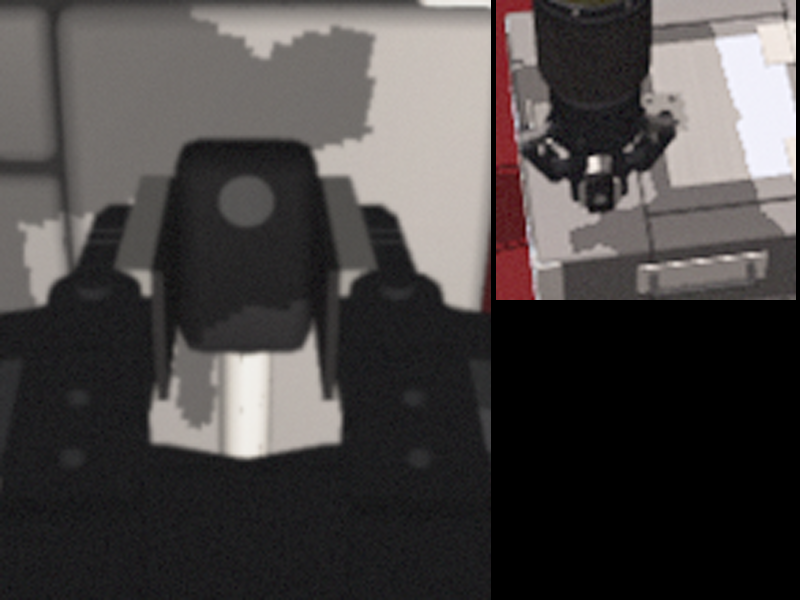

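The pin is held straight and centred (shank at (245,400), handle (178–318, 140–350)), but the gripper hides the nose. I check the staple's position against the earlier wrist view before inserting.

Run:
```python
from h import *
o=np.array([.5735,.0465,0]);R=Ro.from_euler('z',.1757).as_matrix()
f=load('w2');C=lambda u,v:(130+u/1.6,100+v/1.6)
for q,z in(((236,95),.178),((236,140),.186),((236,187),.178)): print(q,(R.T@(onz(f,*C(*q),z,True)-o)).round(4))
# rim front edge in w2 at left/right, hasp width edges irrelevant
for q in((10,265),(470,263)): print('front rim',(R.T@(onz(f,*C(*q),.15,True)-o)).round(4))
f=load('w0');W=lambda u,v:(u*.7,v*.7)
for q,z in(((517,347),.182),((517,395),.165)): print('w0',(R.T@(onz(f,*W(*q),z,True)-o)).round(4))
```

```text
(236, 95) [-0.0684 -0.      0.178 ]
(236, 140) [-0.0828  0.      0.186 ]
(236, 187) [-0.1015  0.0003  0.178 ]
front rim [-0.1467  0.1072  0.15  ]
front rim [-0.1472 -0.1089  0.15  ]
w0 [-0.0585  0.0042  0.182 ]
w0 [-0.1024 -0.0034  0.165 ]
```

Staple centre by the close wrist view ≈ chest x −86.5 mm, y 0. I correct 1 mm, go down and advance in steps, watching the force.

Request:
{"method": "send_rows", "body": {
  "deltas": [
    [[0, 0, 0, 0, -1, 10, 15], [0, 0, 0, 0, 0, 10, 15], [0, 0, 0, 0, 0, 9, 15], [0, 0, 0, 0, 0, 7, 15], [0, 0, 0, 0, 0, 0, 15], [0, 0, 0, 0, 0, 0, 15]]
  ]
}}

```text
time_s: 20.18
eef_pos: [0.5089, -0.0847, 0.1612]
ee_rot: [[0.175, -0.985, 0.001], [-0.985, -0.175, -0.0], [0.0, -0.001, -1.0]]
force: [-0.7, -1.0, -0.3]
finger_gap: 0.262
```

Request:
{"method": "send_rows", "body": {
  "deltas": [
    [[0, 0, 0, -8, 0, 0, 15], [0, 0, 0, -8, 0, 0, 15], [0, 0, 0, -6, 0, 0, 15], [0, 0, 0, -4, 0, 0, 15], [0, 0, 0, -4, 0, 0, 15], [0, 0, 0, -4, 0, 0, 15], [0, 0, 0, 0, 0, 0, 15]]
  ]
}}

```text
time_s: 21.05
eef_pos: [0.5027, -0.051, 0.1608]
ee_rot: [[0.175, -0.985, 0.0], [-0.985, -0.175, -0.0], [0.0, 0.0, -1.0]]
force: [-0.2, 0.0, -0.6]
finger_gap: 0.261
```

Request:
{"method": "send_rows", "body": {
  "deltas": [
    [[0, 0, 0, -5, 0, 0, 15], [0, 0, 0, -5, 0, 0, 15], [0, 0, 0, -5, 0, 0, 15], [0, 0, 0, -5, 0, 0, 15], [0, 0, 0, 0, 0, 0, 15]]
  ]
}}

```text
time_s: 21.68
eef_pos: [0.4992, -0.0311, 0.1609]
ee_rot: [[0.175, -0.985, 0.0], [-0.985, -0.175, -0.0], [0.0, -0.0, -1.0]]
force: [0.0, -0.1, -2.1]
finger_gap: 0.262
```

Request:
{"method": "send_rows", "body": {
  "deltas": [
    [[0, 0, 0, -5, 0, 0, 15], [0, 0, 0, -5, 0, 0, 15], [0, 0, 0, -5, 0, 0, 15], [0, 0, 0, -5, 0, 0, 15], [0, 0, 0, -4, 0, 0, 15], [0, 0, 0, -4, 0, 0, 15], [0, 0, 0, 0, 0, 0, 15]]
  ]
}}

```text
time_s: 22.55
eef_pos: [0.4943, -0.0037, 0.1608]
ee_rot: [[0.175, -0.985, -0.0], [-0.985, -0.175, -0.0], [0.0, 0.0, -1.0]]
force: [-0.2, 0.5, -0.1]
finger_gap: 0.262
```

Request:
{"method": "send_rows", "body": {
  "deltas": [
    [[0, 0, 0, -2, 0, 0, 15], [0, 0, 0, -2, 0, 0, 15], [0, 0, 0, -2, 0, 0, 15], [0, 0, 0, 0, 0, 0, 15]]
  ]
}}

```text
time_s: 23.05
eef_pos: [0.4933, 0.0021, 0.1608]
ee_rot: [[0.175, -0.985, 0.0], [-0.985, -0.175, -0.0], [0.0, -0.0, -1.0]]
force: [-0.1, -0.9, -0.8]
finger_gap: 0.263
```

Request:
{"method": "send_rows", "body": {
  "deltas": [
    [[0, 0, 0, -2, 0, 0, 15], [0, 0, 0, -1, 0, 0, 15], [0, 0, 0, 0, 0, 0, 15]]
  ]
}}

```text
time_s: 23.42
eef_pos: [0.4928, 0.005, 0.1608]
ee_rot: [[0.175, -0.985, -0.0], [-0.985, -0.175, -0.0], [0.0, 0.0, -1.0]]
force: [0.6, -0.3, -1.3]
finger_gap: 0.264
```

Request:
{"method": "send_rows", "body": {
  "deltas": [
    [[0, 0, 0, -1, 0, 0, 15], [0, 0, 0, 0, 0, 0, 15]]
  ]
}}

```text
time_s: 23.68
eef_pos: [0.4926, 0.006, 0.1608]
ee_rot: [[0.175, -0.985, -0.0], [-0.985, -0.175, -0.0], [0.0, 0.0, -1.0]]
force: [-0.5, -0.1, -0.7]
finger_gap: 0.266
```

Request:
{"method": "send_rows", "body": {
  "deltas": [
    [[0, 0, 0, -1, 0, 0, 15], [0, 0, 0, 0, 0, 0, 15]]
  ]
}}

```text
time_s: 23.92
eef_pos: [0.4925, 0.0065, 0.1609]
ee_rot: [[0.174, -0.985, 0.0], [-0.985, -0.174, -0.001], [0.001, 0.0, -1.0]]
force: [1.3, -3.1, -0.6]
finger_gap: 0.262
```

Contact with the staple at the expected depth (−3 N along the pin). I seat it lightly, set it down on the hasp, open and rise.

Request:
{"method": "send_rows", "body": {
  "deltas": [
    [[0, 0, 0, -1, 0, 0, 15], [0, 0, 0, 0, 0, 1, 15], [0, 0, 0, 0, 0, 0.5, 15], [0, 0, 0, 0, 0, 0, 15]]
  ]
}}

```text
time_s: 24.42
eef_pos: [0.4925, 0.0066, 0.1604]
ee_rot: [[0.174, -0.985, 0.001], [-0.985, -0.174, -0.002], [0.003, -0.001, -1.0]]
force: [0.2, -6.7, 2.8]
finger_gap: 0.265
```

Request:
{"method": "send_rows", "body": {
  "deltas": [
    [[0, 0, 0, 0, 0, 0, 28], [0, 0, 0, 0, 0, 0, 36], [0, 0, 0, 0, 0, 0, 44], [0, 0, 0, 0, 0, 0, 44], [0, 0, 0, 0, 0, -15, 44], [0, 0, 0, 0, 0, -30, 44], [0, 0, 0, 0, 0, -40, 44], [0, 0, 0, 10, 0, -30, 44], [0, 0, 0, 20, 0, 0, 44], [0, 0, 0, 20, 0, 0, 44], [0, 0, 0, 0, 0, 0, 44]]
  ]
}}

```text
time_s: 25.8
eef_pos: [0.5012, -0.0422, 0.2754]
ee_rot: [[0.173, -0.985, 0.001], [-0.985, -0.173, -0.0], [0.0, -0.001, -1.0]]
force: [0.2, 0.0, -0.7]
finger_gap: 0.517
```

Run:
```python
from h import *
st();f=save('wrist','w5');g=save('side','s5')
A=cv2.resize(f['img'][:,:,::-1][100:400,140:420],(560,600),interpolation=cv2.INTER_CUBIC);B=cv2.resize(g['img'][150:270,240:300][:,:,::-1],(235,470),interpolation=cv2.INTER_CUBIC)
c=np.zeros((600,800,3),np.uint8);c[:,:560]=A;c[:470,563:798]=B;cv2.imwrite('pics/c6.png',c)
```

```text
t 25.8 pos [ 0.5012 -0.0422  0.2754] F [ 0.2  0.  -0.7] gap mm 44.1 j [ 0.32 -0.21 -0.07  0.   -1.71 -0.14] zax [ 0.001 -0.    -1.   ] hd -80.0
```

View pics/c6.png

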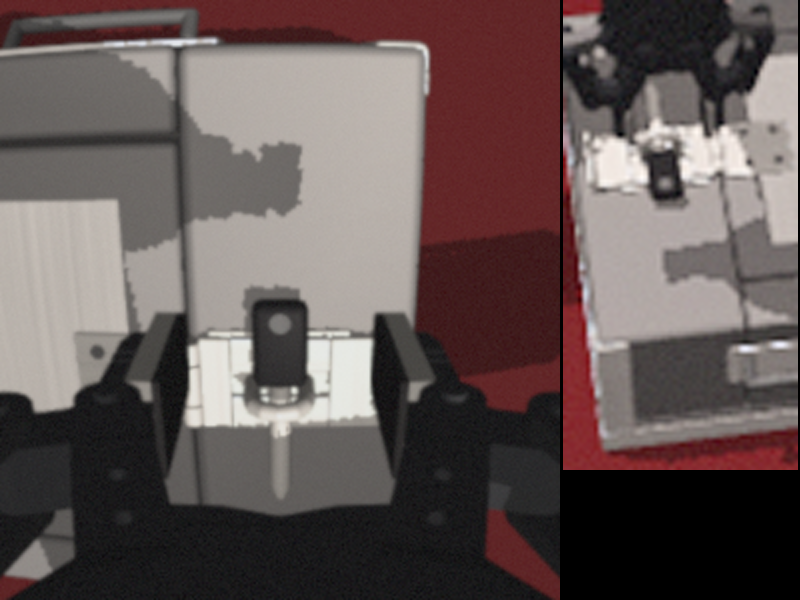

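The pin sits through the staple: handle (253–307, 300–385) against the arch at (280,395), shank coming out to (280,495). I measure its seating, then retreat and compare the bystanders.

Request:
{"method": "send_rows", "body": {
  "deltas": [
    [[0, 0, 0, 10, 0, -20, 44], [0, 0, 0, 40, 0, -20, 44], [0, 0, 0, 50, 0, -20, 44], [0, 0, 0, 50, 0, -10, 44], [0, 0, 0, 50, 0, 0, 44], [0, 0, 0, 30, 0, 0, 44], [0, 0, 0, 0, 0, 0, 44]]
  ]
}}

```text
time_s: 26.78
eef_pos: [0.5413, -0.2689, 0.3434]
ee_rot: [[0.173, -0.985, -0.002], [-0.985, -0.173, 0.0], [-0.0, 0.002, -1.0]]
force: [-0.1, 0.4, 0.2]
finger_gap: 0.519
```

Run:
```python
from h import *
o=np.array([.5735,.0465,0]);R=Ro.from_euler('z',.1757).as_matrix()
f=load('w5');C=lambda u,v:(140+u/2,100+v/2)
for n,q,z in(('back',(280,300),.1695),('front',(280,386),.1695),('tip',(281,498),.1625),('Lw',(253,340),.1695),('Rw',(307,340),.1695)): print(n,(R.T@(onz(f,*C(*q),z,True)-o)).round(4))
st();a=load('top0');g=save('top','t6');h=save('side','s6')
d=cv2.absdiff(a['img'],g['img']).max(2);m=cv2.morphologyEx((d>60).astype(np.uint8),cv2.MORPH_OPEN,np.ones((2,2)))
A=cv2.resize(g['img'][130:290,100:470][:,:,::-1],(740,320));
B=cv2.resize(h['img'][130:240,230:360][:,:,::-1],(330,279),interpolation=cv2.INTER_CUBIC);D=cv2.resize(m[130:290,100:470]*255,(400,173))
c=np.zeros((600,800,3),np.uint8);c[:320,:740]=A;c[321:600,:330]=B;c[321:494,340:740]=D[:,:,None];cv2.imwrite('pics/c7.png',c)
```

```text
back [-0.0875 -0.0458  0.1695]
front [-0.0874 -0.0054  0.1695]
tip [-0.0878  0.063   0.1625]
Lw [-0.0761 -0.0276  0.1695]
Rw [-0.0988 -0.0276  0.1695]
t 26.77 pos [ 0.5413 -0.2689  0.3434] F [-0.1  0.4  0.2] gap mm 44.3 j [-0.13  0.1   0.35  0.   -1.83  0.3 ] zax [-0.002  0.    -1.   ] hd -80.1
```

View pics/c7.png

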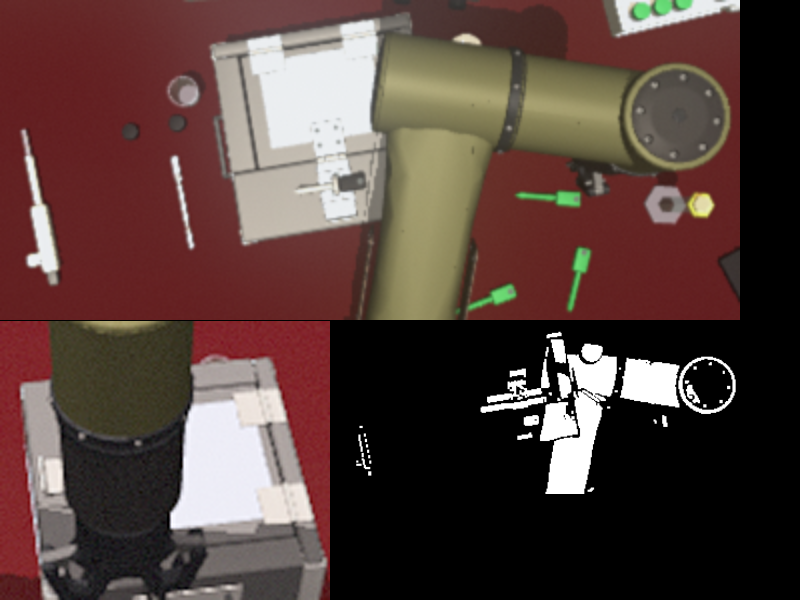

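The pin is on axis (chest x −87.5 mm), its handle face 1–2 mm from the nominal staple face and its nose past the staple. The bystanders in view have not moved. The arm is clear, so I hand in.

```bash
python3 -c "
from h import *
print(close_job()); st()"
```

```text
the job is handed in; nothing more can be done
None
the job is handed in; nothing more can be done
```

The chest is locked. I pressed the lid shut, folded the hasp flat over its staple, and pushed the black-handled pin through the staple from the right until its handle met the staple. I then released it, backed the arm away and handed the job in at about 27 s of the 64 s allowed.

**Last checks**
- **Lid:** it stopped at z = 0.150, level with the rim, and looked flush in the pictures.
- **Hasp:** it stopped at z = 0.1574, where 0.1575 was expected.
- **Pin seating:** the handle met resistance of 3 to 7 N at the expected depth. The last wrist view puts the pin at chest x −87.5 mm, with its nose about 63 mm beyond the staple's centre. The same view puts the handle face 5.4 mm from the staple's centre, against a nominal 4 mm, which is within my measuring error.
- **Forces:** the highest force I read was about 14 N, while pressing the hasp down.

**Disagreements and gaps**
- **Camera views:** the first top and side views differed by 3 to 8 mm in x, so I relied on the close wrist views instead.
- **Bystanders:** the final top view shows no sign that the beaker, caps, spatula, cylinder or pipette moved. The image comparison did flag the pipette's edges; I put that down to the arm's changed shadow, since I never went near it. The arm hid most of the jar in that view, so I could not confirm it, but the arm passed well clear of it.

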